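Vacuum leak check: plug the filter flask and hold the spring-return valve open

TASK

Leak-check the bench vacuum station: take the blank rubber stopper from the rack and set it gently into the neck of the filter flask, upright and fully home with its flange down on the glass rim, and let go of it while the valve is still closed. Then swing the valve's spring-loaded handle round from closed as far as its open stop and keep holding it there against the spring: the program finishes while the handle is being held. Leave the filter funnel in the rack and the jar and the specimen cup where they stand.

Things in the scene. Friction and masses are not known exactly. Their poses are not given: they have to be found in the camera images.
- vacuum_station: Fixed bench vacuum station on a 230 x 270 mm plate. Origin at worktop height midway between flask and valve; x runs from its front to its back, y towards the flask, z up. At y = +75 mm a glass filter flask 88 mm wide, at y = -75 mm a brass valve on a bracket; a pipe 105 mm up joins them. Behind, at x = 80 to 170 mm, y = -125 to 125 mm, a white pump housing 115 mm high.
- flask_mouth (a point): Centre of the flask's mouth, in the plane of its rim, 147 mm above the worktop; axes as the station's. The neck's bore is round, 31 mm wide and over 45 mm deep, its rim 41 mm over all. The glass takes up to 60 N from the stopper.
- valve_axis (a point): Point on the valve's upright turning axis, 175 mm above the worktop, at the height of the handle grip's middle; axes as the station's.
- valve_lever (a joint): Turn of the valve lever about its upright axis, rad. 0 = closed: a spring keeps it there, pointing to the station's front (-x). It grows counter-clockwise seen from above; at the open stop, 1.571, it points along the station's -y, away from the flask. The spring always pulls back to 0: 3 N at the grip to start, rising evenly to 9 N at the open stop.
- valve_handle: The turning part of the valve: steel hub, steel bar and black upright grip in one piece. Origin on the valve's axis at the hub's underside, 149 mm above the worktop; z up, x pointing away from the grip. The bar from hub to grip is 14 mm wide and 6 mm thick, its top 157 mm above the worktop.
- handle_grip (a point): Point on the axis of the handle's upright round grip, 80 mm from the valve's axis, 175 mm above the worktop; axes as the handle's, turning with it. The grip is 46 mm high (18 mm below to 28 mm above this point), 17 mm thick in the middle and 21 mm at its ends, and free all round.
- stopper_rack: Fixed white rack, 85 x 190 mm, 80 mm high, with two holes of 32 mm through its top at y = +50 and -50 mm of its own frame; origin under its centre. One hole holds the blank stopper, the other the filter funnel.
- blank_stopper: Solid black rubber stopper, about 60 g, upright in one of the rack's holes. Origin on its axis at the underside of its flange; z up. Flange 42 mm wide, 5 mm thick; above it a round grip knob 23 mm thick (27 mm at the top), its top 41 mm above the origin. Below the flange the tapered plug, 26 mm long, 29 mm wide at the flange, 23 mm at the foot.
- filter_funnel: White porcelain filter funnel in a black rubber stopper like the blank's, in the rack's other hole. Bowl 60 mm wide, rim 61 mm above the origin; origin at the underside of the stopper's flange.
- capped_jar: Small white jar with a screw cap, 46 mm wide, 78 mm high, on the worktop; origin under its centre.
- specimen_cup: White specimen cup with a screw lid, 60 mm wide, 60 mm high, on the worktop; origin under its centre.
Mind the look-alikes: they are no part of the job. What is shaped like the blank_stopper but orange is not meant.

How it is judged:
On the way, in this order (a step that is already met when the one before it is completed fails the run):
1. the blank stopper sits fully home in the flask's neck, let go, with the valve still closed (horizontal distance between blank_stopper and flask_mouth below 0.0025 m and z of blank_stopper in the frame of flask_mouth between -0.003 and 0.002 m and angle between blank_stopper's own z axis and vertical below 0.06 rad and contact force between blank_stopper and the fingers below 0.2 N and value of joint valve_lever below 0.15 rad), for 0.2 s.
2. the fingers hold the valve handle at its open stop (value of joint valve_lever above 1.5 rad and contact force between valve_handle and the fingers above 3 N), for 0.3 s.
At the end, for the whole second after the job is handed in: The fingers hold the valve handle at its open stop (lever beyond 1.50 of 1.571 rad, more than 3 N between fingers and handle) through the last second, and the blank stopper sits untouched in the flask's neck: centred within 2.5 mm, flange within 2 mm of the rim, upright within 0.06 rad (all of step 2 and horizontal distance between blank_stopper and flask_mouth below 0.0025 m and z of blank_stopper in the frame of flask_mouth between -0.003 and 0.002 m and angle between blank_stopper's own z axis and vertical below 0.06 rad and contact force between blank_stopper and the fingers below 0.2 N); the arm keeps its last pose, push and grip.
It fails at once if the stopper is rammed into the glass neck (over 60 N) (contact force between blank_stopper and vacuum_station above 60 N).
It fails at once if the filter funnel is taken or knocked out of its place in the rack (distance of filter_funnel from where it was at the start of the episode above 0.02 m).
It fails at once if the jar is moved (distance of capped_jar from where it was at the start of the episode above 0.03 m).
It fails at once if the specimen cup is moved (distance of specimen_cup from where it was at the start of the episode above 0.03 m).
It also fails if it takes over 54 s, if anything falls off the work surface, if the arm or the gripper's body presses on something with over 40 N, if the wrist force passes 120 N, or if a joint passes its speed limit or range.

ROBOT

A 6-joint arm with a two-finger parallel gripper is mounted at the origin on the work surface; the furniture and walls round the work are solid. World frame = base frame: x ahead of the robot, y to its left, z up, the work surface at z = 0. Lengths are in m, angles in rad, forces in N, time in s.
With the tool pointing down it reaches from about 0.325 to 0.85 m from the base axis. Payload 4.4 kg.
Tool frame: the origin (TCP) lies midway between the tips of the shut fingers; the grasp point (between the pads) lies 19 mm behind it; x points along the fingers, z is the direction in which the jaws open and shut, and the axes are right-handed (so a half turn about x gives the same grasp; the last joint's range is limited). The gripper opens to 94 mm and grips with 3 to 60 N. Pads are 16 mm wide; open, the fingers measure 119 mm over their backs; the gripper's body (75 mm by 177 mm) begins 78 mm behind the grasp point.
Start: joints at [1.058, 0.207, 1.542, -0, 1.393, -0.15], TCP at [0.204, 0.538, 0.205] pointing down, gripper open.
Joint ranges: [-2.73, 2.73], [-0.86, 2.22], [0.23, 2.46], [-1.11, 4.25], [0.08, 2.63], [-2.82, 2.82]. Speed limits (rad/s): [2.79, 2.79, 3.14, 3.14, 3.14, 3.14].

INTERFACE

Orientations are given as a rotation vector (axis times angle).
In Python, from workcell import robot gives the robot as it stands. The module is installed in compiled form; this text tells all that it offers.
- The arm moves only by the tool carry_out, never from a script. Its argument "steps" is a list of rows, each a list of 7 numbers: the gripper's target within -1 to 1 (shut at 1, half-way at 0, fully open at -1), then the shift along the tool's x, y, z each as a share of 0.03 m, from -1 to 1, then the turn, a rotation vector about the tool's x, y, z each as a share of 0.15 rad, from -1 to 1. In form: [[claw, dx, dy, dz, rx, ry, rz], ...]. A call has 1 to 5 rows; each row shifts and turns the commanded pose from where the row before left it, along the tool's axes as they then stand; what a row does not reach is not made up. A row lasts 1/10 s, in which the tool goes at most 50 mm and 8.59 degrees, less where a joint would pass 70% of its speed; a pose out of reach is approached as far as the arm can. A call with a number of a shift or a turn outside -1 to 1 is refused whole. A call with a gripper value outside its range is refused whole. The fingers move at their own pace and stop on an object; "squeeze" is the grip in N (left out, the last holds). Time passes only in rows, so rows that do not move let the fingers close. It gives the time, the measured TCP pose, the force and the opening at its end, in the units of the state.
- robot.sense(): the state, without advancing time (a new reading comes with each control period).
- robot.get_image(name): name is "scene" or "top" or "wrist"; returns a dict with "frame" (480x640x3 uint8, red, green, blue), "K" (3x3 intrinsics, pixels), "world_from_camera" (4x4, takes a point from camera to world coordinates). Camera axes: x right, y down, z forward; pixel columns grow to the right and rows downward; lengths in m; the calibration is good to about 2 mm. A picture is of the moment at which its call begins. There is no depth.
- robot.job_done(): hands the job in, once; it reports no verdict.
The state is a dict: "t": time; "qpos": joint angles; "joint_velocities": joint speeds; "tau": joint torques, N m; "eef_pos": TCP position; "tool_rot": TCP orientation; "force": force on the tool from outside, world axes, zero at the start; "wrist_torque": the same for the moment, N m; "opening": opening from 0.0 (shut) to 1.0 (fully open).
Only numpy, scipy, OpenCV 4.12 (cv2) and the standard library are available. Lean on these libraries where they do the work, as an engineer would, in place of code of your own. Each camera call takes 0.05 s, during which the arm holds its last target. There are 200 camera calls.

## Working session

There is one attempt and no reset: what is moved stays moved. The work goes in short steps, Python scripts to look and compute and a tool call to move; the robot and the scene stay as the last step left them, time stands still between calls to the robot, and variables do not carry over. Pictures are saved under pics/ and viewed, about 8 in all and at most 12, crops included, and the job is handed in when it is done.

Besides the shell and the picture viewer there is one more tool, called as a command line: name --pt "numbers of a row" for each row, then --argument value for the rest. carry_out: Moves the arm, as the interface text tells. Its arguments: {"type":"object","properties":{"steps":{"type":"array"},"squeeze":{"type":"number"}},"required":["steps"]}

```bash
mkdir -p pics
python3 - <<'E'
from workcell import robot
import cv2,numpy as np
for n in ("scene","top"):
    i=robot.get_image(n); cv2.imwrite(f"pics/{n}0.png",i["frame"][:,:,::-1]); np.savez(f"pics/{n}0.npz",K=i["K"],T=i["world_from_camera"]); print(n,i["K"].tolist(),np.round(i["world_from_camera"],3).tolist())
s=robot.sense(); print({k:np.round(v,3).tolist() for k,v in s.items()})
E
```

```text
scene [[522.4158673373515, 0.0, 317.80379612360423], [0.0, 522.4158673373515, 245.65144395373665], [0.0, 0.0, 1.0]] [[0.752, -0.338, 0.566, -0.335], [-0.659, -0.357, 0.662, -1.012], [-0.021, -0.871, -0.491, 0.893], [0.0, 0.0, 0.0, 1.0]]
top [[459.89509592401794, 0.0, 326.20667231230925], [0.0, 459.89509592401794, 236.0778356814328], [0.0, 0.0, 1.0]] [[-0.134, -0.968, 0.211, 0.293], [-0.991, 0.132, -0.025, 0.038], [-0.004, -0.213, -0.977, 1.306], [0.0, 0.0, 0.0, 1.0]]
{'t': 0.1, 'qpos': [1.057, 0.207, 1.543, -0.0, 1.394, -0.151], 'joint_velocities': [-0.001, -0.001, -0.003, -0.001, 0.001, -0.001], 'tau': [0.0, -37.186, -28.23, 0.07, 0.031, -0.0], 'eef_pos': [0.204, 0.537, 0.204], 'tool_rot': [-0.939, 1.361, 0.937], 'force': [0.674, -0.227, -0.373], 'wrist_torque': [0.022, 0.033, 0.043], 'opening': 0.997}
```

View pics/scene0.png

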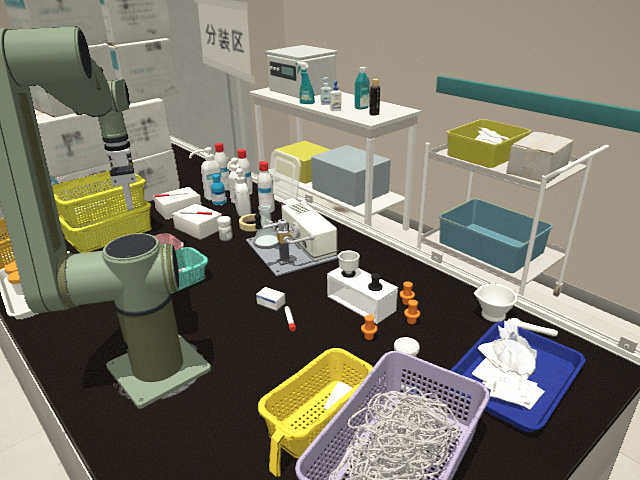

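View pics/top0.png

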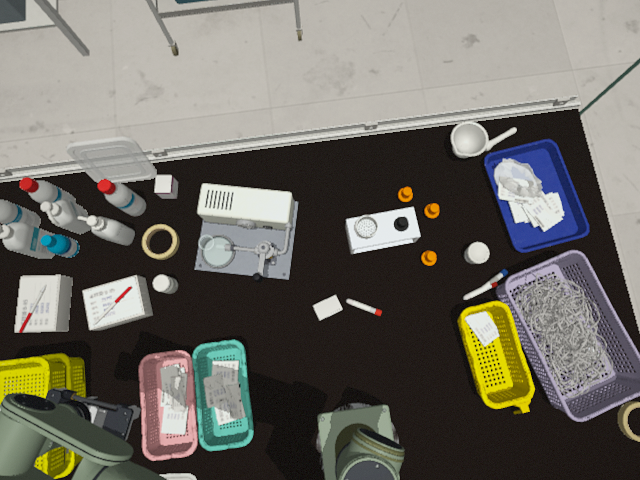

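The scene image shows the station in the middle with the rack to its right. In the top image the blank stopper is at about (402,224), the funnel at (366,227), the flask mouth near (215,247) and the grip near (257,276). I'll enlarge that picture.

```bash
cat > h.py <<'E'
import numpy as np,cv2
from scipy.spatial.transform import Rotation as R
def ray(K,T,uv,z):
    d=T[:3,:3]@np.linalg.solve(K,[uv[0],uv[1],1.]); o=T[:3,3]
    return o+d*(z-o[2])/d[2]
def proj(K,T,p):
    c=T[:3,:3].T@(np.array(p)-T[:3,3]); q=K@c; return q[:2]/q[2]
def snap(n,f):
    from workcell import robot
    i=robot.get_image(n); cv2.imwrite(f"pics/{f}.png",i["frame"][:,:,::-1]); np.savez(f"pics/{f}.npz",K=i["K"],T=i["world_from_camera"]); return i
def load(f):
    d=np.load(f"pics/{f}.npz"); return d["K"],d["T"]
def st():
    from workcell import robot
    s=robot.sense(); print(round(s["t"],2),np.round(s["eef_pos"],4),np.round(R.from_rotvec(s["tool_rot"]).as_matrix(),3).tolist(),"F",np.round(s["force"],1),"op",round(s["opening"],3),"q",np.round(s["qpos"],2)); return s
E
python3 - <<'E'
import cv2,numpy as np
a=cv2.imread("pics/top0.png")
l=cv2.resize(a[180:290,190:305],None,fx=4,fy=4,interpolation=cv2.INTER_CUBIC)
r=cv2.resize(a[195:260,340:425],None,fx=4,fy=4,interpolation=cv2.INTER_CUBIC)
o=np.zeros((440,800,3),np.uint8);o[:440,:460]=l;o[:260,460:800]=r
cv2.imwrite("pics/crop1.png",o)
E
```

```text
(no output)
```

View pics/crop1.png

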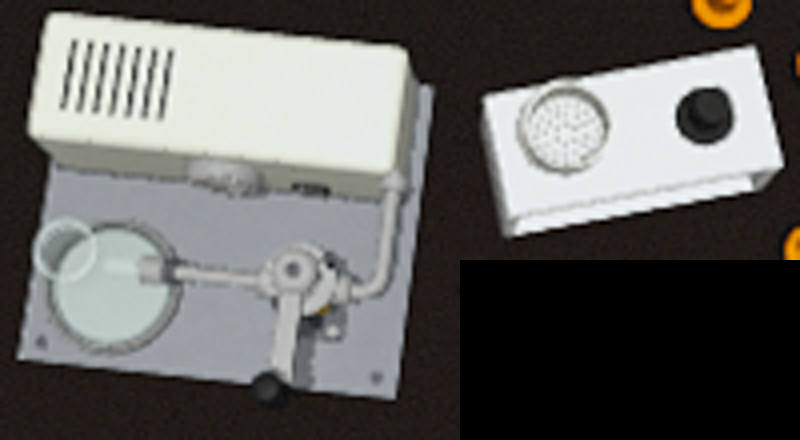

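The crop shows the flask rim centred at crop (66,250), the valve hub at (294,268), the grip top at (268,387), the stopper knob at (712,108) and the funnel at (565,128).

Run:
```python
from h import *
K,T=load("top0")
P={}
for n,u,z in [("mouth",(206.5,242.5),.147),("hub",(263.5,247),.165),("grip",(257,276.75),.203),("knob",(403,222),.121),("funnel",(366.3,227),.141),("platecornerFL",(190+20/4,180+358/4),.006),("platecornerFR",(190+395/4,180+398/4),.006),
 ("rackBL",(340+24/4,195+95/4),.08),("rackBR",(340+295/4,195+47/4),.08),("rackFR",(340+322/4,195+165/4),.08),("jar",(477,246),.078),("jar2",(167,279),.07),]:
    P[n]=ray(K,T,u,z); print(n,np.round(P[n],4))
print(np.linalg.norm((P["mouth"]-P["hub"])[:2]),np.linalg.norm((P["grip"]-P["hub"])[:2]))
for a,b in [("hub","mouth"),("platecornerFR","platecornerFL"),("rackBR","rackBL"),("grip","hub")]:
    d=P[b]-P[a];print(a,b,np.degrees(np.arctan2(d[1],d[0])),np.linalg.norm(d[:2]))
st()
```

```text
mouth [0.5684 0.3157 0.147 ]
hub [0.5332 0.1694 0.165 ]
grip [0.4546 0.1882 0.203 ]
knob [ 0.5598 -0.1997  0.121 ]
funnel [ 0.5549 -0.0988  0.141 ]
platecornerFL [0.5279 0.3882 0.006 ]
platecornerFR [0.4636 0.1266 0.006 ]
rackBL [ 0.5992 -0.0541  0.08  ]
rackBR [ 0.6078 -0.2447  0.08  ]
rackFR [ 0.5231 -0.2484  0.08  ]
jar [ 0.4761 -0.396   0.078 ]
jar2 [0.5007 0.4479 0.07  ]
0.15050819916031055 0.08074085333799257
hub mouth 76.44324742974496 0.15050819916031055
platecornerFR platecornerFL 76.18835869573367 0.2694287248360544
rackBR rackBL 92.59656252145265 0.19070474555739522
grip hub -13.481403077274786 0.08074085333799257
0.1 [0.2037 0.5369 0.2044] [[-0.001, -0.935, 0.355], [-0.002, 0.355, 0.935], [-1.0, 0.0, -0.002]] F [ 0.7 -0.2 -0.4] op 0.997 q [ 1.06  0.21  1.54 -0.    1.39 -0.15]
```

carry_out --pt "-1 -1 0 0 1 0 0" --pt "-1 -1 0 0 1 0 0" --pt "-1 -0.8 0 0 1 0 0" --pt "-1 0 0 0 1 0 0" --pt "-1 0 0 0 1 0 0"

```text
t: 0.6
eef_pos: [0.2042, 0.5379, 0.2904]
tool_rot: [-0.353, 1.54, 0.355]
force: [0.0, -0.1, -0.3]
opening: 0.997
```

carry_out --pt "-1 0 0 0 1 0 0" --pt "-1 0 0 0 1 0 0" --pt "-1 0 0 0 1 0 0" --pt "-1 0 0 0 0.05 0 0" --pt "-1 0 0 0 0 0 0"

```text
t: 1.1
eef_pos: [0.204, 0.5373, 0.289]
tool_rot: [-0.003, 1.571, 0.002]
force: [-0.1, -0.0, -0.2]
opening: 1.001
```

carry_out --pt "-1 0 -0.98 0.47 0 0 0" --pt "-1 0 -0.98 0.47 0 0 0" --pt "-1 0 -0.98 0.47 0 0 0" --pt "-1 0 -0.98 0.47 0 0 0" --pt "-1 0 -0.98 0.47 0 0 0"

```text
t: 1.6
eef_pos: [0.2749, 0.3894, 0.2893]
tool_rot: [-0.003, 1.571, 0.003]
force: [0.1, 0.1, 0.5]
opening: 0.998
```

carry_out --pt "-1 0 -0.98 0.47 0 0 0" --pt "-1 0 -0.98 0.47 0 0 0" --pt "-1 0 -0.98 0.47 0 0 0" --pt "-1 0 -0.98 0.47 0 0 0" --pt "-1 0 -0.98 0.47 0 0 0"

```text
t: 2.1
eef_pos: [0.3455, 0.2424, 0.2895]
tool_rot: [-0.003, 1.57, 0.003]
force: [0.0, 0.5, 0.8]
opening: 1.004
```

carry_out --pt "-1 0 -0.98 0.48 0 0 0" --pt "-1 0 -0.98 0.48 0 0 0" --pt "-1 0 -0.98 0.48 0 0 0" --pt "-1 0 -0.98 0.48 0 0 0" --pt "-1 0 -0.98 0.48 0 0 0"

```text
t: 2.6
eef_pos: [0.4176, 0.0954, 0.2895]
tool_rot: [-0.002, 1.57, 0.003]
force: [0.9, 1.1, 0.5]
opening: 1.002
```

carry_out --pt "-1 0 -0.98 0.48 0 0 0" --pt "-1 0 -0.98 0.48 0 0 0" --pt "-1 0 -0.98 0.48 0 0 0" --pt "-1 0 -0.98 0.48 0 0 0" --pt "-1 0 -0.98 0.48 0 0 0"

```text
t: 3.1
eef_pos: [0.4897, -0.0516, 0.2894]
tool_rot: [-0.002, 1.571, 0.002]
force: [0.4, 0.3, -0.5]
opening: 0.999
```

carry_out --pt "-1 0 -0.98 0.48 0 0 0" --pt "-1 0 -0.98 0.48 0 0 0" --pt "-1 0 -0.98 0.48 0 0 0" --pt "-1 0 -0.98 0.48 0 0 0" --pt "-1 0 -0.98 0.48 0 0 0"

```text
t: 3.6
eef_pos: [0.5618, -0.1985, 0.2892]
tool_rot: [-0.002, 1.571, 0.003]
force: [0.2, -0.2, 0.5]
opening: 1.001
```

Run:
```python
from h import *
i=snap("wrist","w1"); st()
K,T=load("w1"); print(K.tolist(),np.round(T,3).tolist()); print(proj(K,T,[.5598,-.1997,.121]))
```

```text
3.65 [ 0.5632 -0.2033  0.2885] [[0.001, 0.001, 1.0], [-0.004, 1.0, -0.001], [-1.0, -0.004, 0.001]] F [ 1.6 -3.   0.6] op 1.004 q [-0.49  0.21  1.37 -0.    1.56 -0.49]
[[366.14096706389677, 0.0, 319.8773703710221], [0.0, 366.14096706389677, 235.46524034583743], [0.0, 0.0, 1.0]] [[1.0, 0.003, 0.001, 0.562], [0.003, -0.968, -0.25, -0.126], [0.0, 0.25, -0.968, 0.468], [0.0, 0.0, 0.0, 1.0]]
[317.22318246 219.45653747]
```

View pics/w1.png

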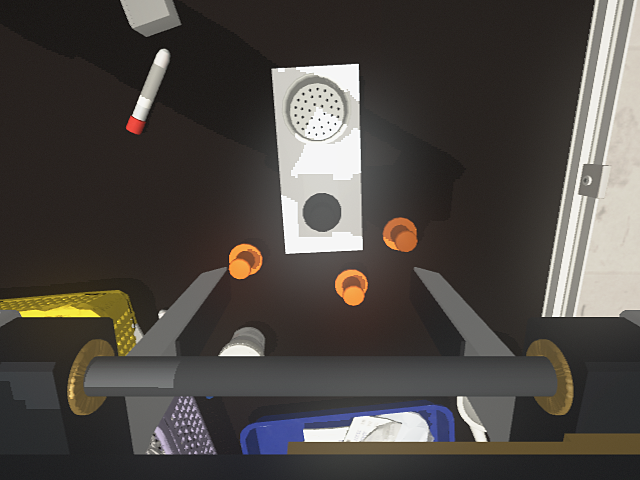

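The wrist image shows the blank stopper's black flange disc at about (322,212), the funnel at (317,110), and three orange look-alikes outside the rack.

Run:
```python
from h import *
st();snap("wrist","w2"); st()
K,T=load("w2"); g=cv2.imread("pics/w2.png").max(2)
sub=(g[180:248,295:352]<75).astype(np.uint8)
n,l,s,c=cv2.connectedComponentsWithStats(sub)
for k in range(1,n):
    if s[k,4]>300:
        ct=cv2.findContours((l==k).astype(np.uint8),0,1)[0][0]; (x,y),r=cv2.minEnclosingCircle(ct)
        print(s[k],c[k]+[295,180],x+295,y+180,r); 
        for z in(.084,.121): print(ray(K,T,c[k]+[295,180],z))
```

```text
3.65 [ 0.5632 -0.2033  0.2885] [[0.001, 0.001, 1.0], [-0.004, 1.0, -0.001], [-1.0, -0.004, 0.001]] F [ 1.6 -3.   0.6] op 1.004 q [-0.49  0.21  1.37 -0.    1.56 -0.49]
3.7 [ 0.5621 -0.2007  0.2884] [[-0.001, 0.001, 1.0], [-0.001, 1.0, -0.001], [-1.0, -0.001, -0.001]] F [-0.3  0.2 -1. ] op 0.999 q [-0.49  0.2   1.38 -0.    1.56 -0.49]
```

Run:
```python
from h import *
K,T=load("w2"); g=cv2.imread("pics/w2.png").max(2)
print(g[185:245:4,296:352:4])
c=cv2.HoughCircles(cv2.resize(g[160:260,280:365],None,fx=4,fy=4,interpolation=cv2.INTER_CUBIC),cv2.HOUGH_GRADIENT,1,200,param1=100,param2=15,minRadius=60,maxRadius=95)
print(c); u=c[0,0,:2]/4+[280,160]; print(u,ray(K,T,u,.085))
```

```text
[[205 206 209 209 210 210 211 211 210 210 210 208 207 207]
 [206 206 209 212 173  82  86  83 149 214 209 208 207 207]
 [205 206 214  76  87  88  89  90  89  81 213 206 207 205]
 [204 206  76  86  87  86  86  88  88  88  72 208 206 205]
 [236 212  82  87  84  86  88  86  85  87  86 217 206 205]
 [234 187  83  86  85  86  88  88  88  86  86 185 205 205]
 [234 217  83  84  86  87  85  85  85  84  85 184 205 204]
 [234 211  80  83  85  86  85  84  85  85  82 212 204 204]
 [234 205  97  81  83  83  86  84  83  83  68 204 204 203]
 [234 204 208  78  84  84  84  84  84  71 211 204 203 205]
 [234 202 204 205 226  72  76  71 194 208 205 205 203 204]
 [233 202 202 205 205 206 206 205 204 205 202 202 201 201]
 [246 202 201 203 204 205 204 204 204 198 246 246 246 246]
 [246 247 247 247 247 247 247 247 247 247 246 246 245 246]
 [246 246 246 246 246 246 246 246 246 246 246 246 246 246]]
[[[161.5 189.5  78.2]]]
[320.375 207.375] [ 0.56451818 -0.19971219  0.085     ]
```

carry_out --pt "-1 1 0 0.08 0 0 0" --pt "-1 1 0 0 0 0 0" --pt "-1 1 0 0 0 0 0" --pt "-1 1 0 0 0 0 0" --pt "-1 1 0 0 0 0 0"

```text
t: 4.2
eef_pos: [0.5635, -0.1963, 0.1384]
tool_rot: [-0.002, 1.571, 0.003]
force: [0.1, -0.9, -0.7]
opening: 0.998
```

carry_out --pt "-1 0.8 0 0 0 0 0" --pt "-1 0.5 0 0 0 0 0" --pt "-1 0.33 0 0 0 0 0" --pt "-1 0 0 0 0 0 0" --pt "-1 0 0 0 0 0 0"

```text
t: 4.7
eef_pos: [0.5646, -0.1975, 0.0916]
tool_rot: [-0.001, 1.569, 0.0]
force: [0.7, -0.6, -0.2]
opening: 1.003
```

Run:
```python
from h import *
st();snap("wrist","w3")
K,T=load("w3");print(proj(K,T,[.5645,-.1997,.121]),proj(K,T,[.5645,-.1997,.085]))
```

```text
4.7 [ 0.5646 -0.1975  0.0916] [[0.002, -0.001, 1.0], [-0.001, 1.0, 0.001], [-1.0, -0.001, 0.002]] F [ 0.7 -0.6 -0.2] op 1.003 q [-0.48  0.37  1.59  0.    1.19 -0.48]
[318.47982077 313.81097151] [318.59984341 283.32218048]
```

View pics/w3.png

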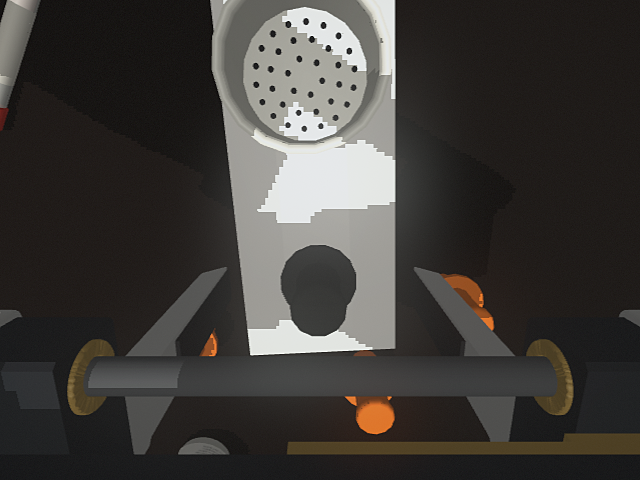

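The wrist view shows the flange centred near (318,282) and the knob top near (318,310), both where projected. The jaws straddle it, so I'll grip and lift.

carry_out --pt "0.5 0 -0.04 0 0 0 0" --pt "1 0 0 0 0 0 0" --pt "1 0 0 0 0 0 0" --pt "1 0 0 0 0 0 0" --pt "1 0 0 0 0 0 0" --squeeze 20

```text
t: 5.25
eef_pos: [0.5639, -0.1985, 0.0907]
tool_rot: [-0.0, 1.571, 0.0]
force: [-0.7, -0.2, -0.2]
opening: 0.609
```

carry_out --pt "1 0 0 0 0 0 0" --pt "1 0 0 0 0 0 0" --pt "1 0 0 0 0 0 0" --pt "1 0 0 0 0 0 0" --pt "1 0 0 0 0 0 0"

```text
t: 5.75
eef_pos: [0.5638, -0.1984, 0.0905]
tool_rot: [-0.0, 1.571, 0.0]
force: [-0.3, -0.1, 0.2]
opening: 0.266
```

carry_out --pt "1 -0.3 0 0 0 0 0" --pt "1 -0.8 0 0 0 0 0" --pt "1 -1 0 0 0 0 0" --pt "1 -1 0 0 0 0 0" --pt "1 -1 0 0 0 0 0"

```text
t: 6.25
eef_pos: [0.5638, -0.1984, 0.2153]
tool_rot: [-0.001, 1.57, 0.0]
force: [-0.3, -0.2, 0.2]
opening: 0.259
```

carry_out --pt "1 -1 0 0 0 0 0" --pt "1 -1 0 0 0 0 0" --pt "1 -0.5 0.5 0 0 0 0" --pt "1 0 1 0 0 0 0" --pt "1 0 1 0 0 0 0"

```text
t: 6.75
eef_pos: [0.5637, -0.1221, 0.2891]
tool_rot: [0.001, 1.57, -0.0]
force: [-0.2, 0.8, -1.7]
opening: 0.263
```

carry_out --pt "1 0 1 0 0 0 0" --pt "1 0 1 0 0 0 0" --pt "1 0 1 0 0 0 0" --pt "1 0 1 0 0 0 0" --pt "1 0 1 0 0 0 0"

```text
t: 7.25
eef_pos: [0.5627, 0.0289, 0.288]
tool_rot: [-0.0, 1.572, 0.001]
force: [-0.2, -0.3, 0.6]
opening: 0.265
```

carry_out --pt "1 0 1 0 0 0 0" --pt "1 0 1 0 0 0 0" --pt "1 0 1 0 0 0 0" --pt "1 0 1 0 0 0 0" --pt "1 0 1 0 0 0 0"

```text
t: 7.75
eef_pos: [0.5624, 0.1787, 0.288]
tool_rot: [-0.001, 1.572, 0.001]
force: [0.7, -0.5, -0.4]
opening: 0.264
```

carry_out --pt "1 0 1 0 0 0 0" --pt "1 0 0.8 0 0 0 0" --pt "1 0 0.5 0 0 0 0" --pt "1 0 0 0 0 0 0" --pt "1 0 0 0 0 0 0"

```text
t: 8.25
eef_pos: [0.5632, 0.2453, 0.2882]
tool_rot: [-0.001, 1.571, -0.0]
force: [0.0, -0.1, -0.2]
opening: 0.264
```

Run:
```python
from h import *
st();snap("wrist","w4")
K,T=load("w4");print(proj(K,T,[.5684,.3157,.147]))
a=cv2.imread("pics/w4.png"); cv2.imwrite("pics/w4c.png",cv2.resize(a[100:380,180:500],(800,700))[:600])
```

```text
8.25 [0.5632 0.2453 0.2882] [[-0.001, -0.001, 1.0], [-0.001, 1.0, 0.001], [-1.0, -0.001, -0.001]] F [ 0.  -0.1 -0.2] op 0.264 q [ 0.27  0.24  1.33 -0.    1.57  0.27]
[325.5135469  143.15700929]
```

View pics/w4c.png

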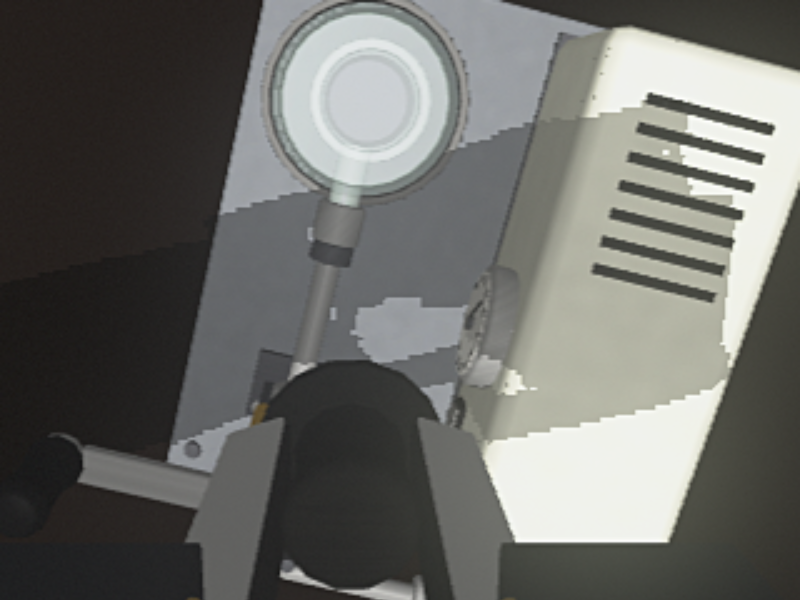

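The crop shows the flask rim ring centred at crop (371,99.5), which is pixel (328.4,139.8). The held flange's front edge is at crop row 360 and its centre column is about 351.

Run:
```python
from h import *
K,T=load("w4")
print("mouth",ray(K,T,(328.4,139.8),.147))
for z in (.278,.283): print("flange front edge",z,ray(K,T,(180+351/2.5,244),z))
g=cv2.resize(cv2.imread("pics/w4.png")[100:172,270:390],None,fx=4,fy=4,interpolation=cv2.INTER_CUBIC).max(2)
print(cv2.HoughCircles(g,cv2.HOUGH_GRADIENT,1,5,param1=60,param2=20,minRadius=65,maxRadius=105))
```

```text
mouth [0.57082561 0.31845507 0.147     ]
flange front edge 0.278 [0.56403075 0.2641962  0.278     ]
flange front edge 0.283 [0.56402352 0.26562039 0.283     ]
[[[231.5 165.5  78.7]
  [233.5 160.5  84.1]
  [232.5 154.5  78.4]
  [231.5 170.5  88.7]
  [235.5 148.5  86.5]
  [227.5 159.5  75.3]
  [237.5 165.5  90.1]
  [227.5 149.5  85.9]
  [219.5 156.5  83.2]
  [185.5 120.5 104.4]
  [243.5 170.5  87.7]
  [252.5 171.5 104.4]
  [247.5 178.5 104.4]
  [222.5 167.5  84.1]
  [238.5 159.5  77.5]
  [164.5 124.5 104.4]
  [162.5 179.5 104.4]
  [239.5 152.5  86.5]
  [269.5 121.5  98.9]
  [239.5 188.5 103.3]
  [189.5 108.5  97.8]
  [256.5 115.5 104.4]
  [171.5 126.5 104.4]
  [176.5 106.5 102.2]
  [185.5 115.5  94.5]
  [222.5 162.5  76.8]
  [274.5 114.5  90.1]
  [181.5 110.5  93.4]
  [247.5 148.5  78.9]
  [264.5  97.5  85.7]
  [237.5 142.5  80.1]
  [162.5 172.5 104.4]
  [254.5 155.5 103.3]
  [220.5 151.5  86.5]
  [162.5 118.5 102.2]
  [238.5 173.5  82.7]
  [170.5 116.5  89. ]
  [244.5 163.5  84.6]
  [226.5 171.5  71.8]
  [171.5 199.5  90.1]
  [214.5 159.5  84.5]
  [252.5 149.5 104.4]
  [165.5 191.5  9
[... 340 characters left out ...]
2.5 193.5 104.4]
  [222.5 142.5 103.3]
  [181.5 200.5  97.8]
  [183.5 103.5  90.1]
  [163.5 205.5  80. ]
  [265.5 106.5 104.4]
  [175.5 196.5  94.5]
  [275.5  97.5  91.1]
  [212.5 154.5  90.1]
  [220.5 172.5  79.5]
  [224.5 154.5  73.5]
  [231.5 145.5  84.8]
  [168.5 204.5  84.6]
  [169.5  95.5  74.6]
  [220.5 177.5  76.7]
  [227.5 136.5  98.9]
  [279.5  93.5  85.7]
  [252.5 166.5  93.4]
  [166.5 167.5  82.3]
  [248.5 154.5  81.3]
  [231.5 181.5  94.4]
  [254.5 161.5  90.1]
  [167.5 176.5  83.4]
  [275.5 205.5  86.6]
  [227.5 142.5  65.5]
  [257.5 166.5 100. ]
  [171.5 209.5  84.5]
  [218.5 146.5  77.4]
  [218.5 137.5  71.2]
  [152.5 141.5  76.9]
  [283.5  97.5  66.9]
  [242.5 140.5  75.5]]]
```

carry_out --pt "1 0 1 0.1 0 0 0" --pt "1 0 0.9 0.13 0 0 0" --pt "1 0.5 0.59 0 0 0 0" --pt "1 0.8 0 0 0 0 0" --pt "1 0.7 0 0 0 0 0"

```text
t: 8.8
eef_pos: [0.57, 0.3197, 0.2264]
tool_rot: [-0.001, 1.572, -0.001]
force: [-0.3, 0.1, -0.4]
opening: 0.264
```

carry_out --pt "1 0.5 0 0 0 0 0" --pt "1 0.45 0 0 0 0 0" --pt "1 0 0 0 0 0 0" --pt "1 0 0 0 0 0 0" --pt "1 0 0 0 0 0 0"

```text
t: 9.3
eef_pos: [0.5714, 0.3204, 0.2016]
tool_rot: [0.001, 1.568, 0.001]
force: [0.1, -0.7, -0.8]
opening: 0.267
```

Run:
```python
from h import *
st();snap("wrist","w5");snap("scene","s5");snap("top","t5");st()
for f in("w5","s5","t5"):
    K,T=load(f);print(f,"mouth",proj(K,T,[.5708,.3185,.147]),"tcp",proj(K,T,[.5708,.3185,.19]))
a=cv2.imread("pics/w5.png")[190:390,220:420]; a=cv2.resize(a,(600,600),interpolation=cv2.INTER_CUBIC)
K,T=load("s5");u=proj(K,T,[.5708,.3185,.165]).astype(int)
b=cv2.resize(cv2.imread("pics/s5.png")[u[1]-45:u[1]+45,u[0]-15:u[0]+15],(200,600),interpolation=cv2.INTER_CUBIC)
print("scene crop origin",u-[15,45])
cv2.imwrite("pics/c5.png",np.hstack([a,b]))
```

```text
9.3 [0.5714 0.3204 0.2016] [[0.002, -0.0, 1.0], [0.001, 1.0, 0.0], [-1.0, 0.001, 0.002]] F [ 0.1 -0.7 -0.8] op 0.267 q [ 0.38  0.38  1.33 -0.    1.43  0.38]
9.45 [0.5712 0.3205 0.2014] [[0.002, -0.0, 1.0], [0.001, 1.0, 0.0], [-1.0, 0.001, 0.002]] F [-0.  -0.4  0.1] op 0.263 q [ 0.38  0.38  1.34 -0.    1.43  0.38]
w5 mouth [317.88703565 255.95449007] tcp [317.69523016 279.52647122]
s5 mouth [264.44978975 206.50884987] tcp [263.52569451 194.78300147]
t5 mouth [205.34019163 241.75065837] tcp [200.83293672 238.27656667]
scene crop origin [249 156]
```

View pics/c5.png

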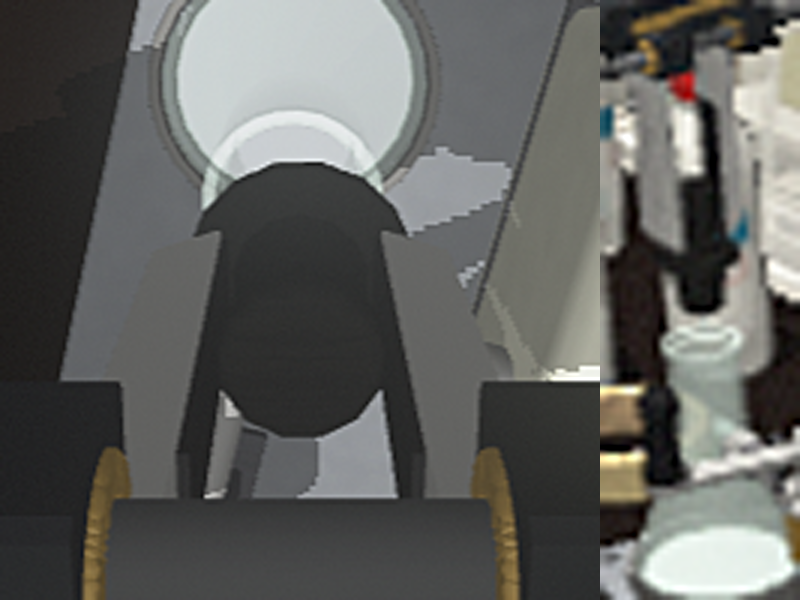

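The left crop (wrist) shows the rim's front edge at crop (297,110) with the rim centre column near 294, and the held flange's front edge at row 162 with its centre column near 301. The right crop (scene) shows the plug straight above the rim, at columns 704 and 702.

Run:
```python
from h import *
K,T=load("w5"); f=lambda x,y,z: ray(K,T,(220+x/3,190+y/3),z)
print("rim front",f(295,110,.147),"rim L/R",f(205,185,.147),f(382,185,.147))
for z in(.1915,.196): print("flange front",f(301,162,z))
print("knob top",f(301,437,.2325), f(220,360,.2325),f(385,360,.2325))
```

```text
rim front [0.57110569 0.33857744 0.147     ] rim L/R [0.55112731 0.32149524 0.147     ] [0.59041449 0.32148823 0.147     ]
flange front [0.5722355  0.33937971 0.1915    ]
flange front [0.57221626 0.34065227 0.196     ]
knob top [0.57210229 0.30823045 0.2325    ] [0.56020544 0.32079376 0.2325    ] [0.58442019 0.32077718 0.2325    ]
```

carry_out --pt "1 0 -0.03 -0.04 0 0 0" --pt "1 0.3 0 0 0 0 0" --pt "1 0.3 0 0 0 0 0" --pt "1 0.2 0 0 0 0 0" --pt "1 0.2 0 0 0 0 0"

```text
t: 9.95
eef_pos: [0.5688, 0.3192, 0.1687]
tool_rot: [-0.001, 1.572, -0.0]
force: [0.3, -0.1, -0.4]
opening: 0.267
```

carry_out --pt "1 0.1 0 0 0 0 0" --pt "1 0.1 0 0 0 0 0" --pt "1 0 0 0 0 0 0" --pt "1 0 0 0 0 0 0"

```text
t: 10.35
eef_pos: [0.5695, 0.3194, 0.1643]
tool_rot: [-0.0, 1.57, 0.001]
force: [0.2, -0.6, -0.7]
opening: 0.263
```

carry_out --pt "1 0.05 0 0 0 0 0" --pt "1 0.05 0 0 0 0 0" --pt "1 0.05 0 0 0 0 0" --pt "1 0 0 0 0 0 0"

```text
t: 10.75
eef_pos: [0.5691, 0.3193, 0.1592]
tool_rot: [-0.001, 1.571, 0.0]
force: [0.2, 0.2, -0.6]
opening: 0.266
```

carry_out --pt "1 0.04 0 0 0 0 0" --pt "1 0.04 0 0 0 0 0" --pt "1 0 0 0 0 0 0"

```text
t: 11.05
eef_pos: [0.5694, 0.3194, 0.1576]
tool_rot: [-0.0, 1.57, 0.0]
force: [-0.1, -0.4, 0.5]
opening: 0.268
```

carry_out --pt "1 0.03 0 0 0 0 0" --pt "1 0 0 0 0 0 0"

```text
t: 11.25
eef_pos: [0.5694, 0.3194, 0.1575]
tool_rot: [-0.0, 1.57, 0.001]
force: [-2.3, -1.0, 5.6]
opening: 0.265
```

carry_out --pt "1 0.03 0 0 0 0 0" --pt "1 0 0 0 0 0 0"

```text
t: 11.45
eef_pos: [0.5695, 0.3194, 0.1575]
tool_rot: [-0.0, 1.57, 0.001]
force: [-3.6, -1.8, 8.5]
opening: 0.263
```

carry_out --pt "1 -0.05 0 0 0 0 0" --pt "0.4 0 0 0 0 0 0" --pt "0.2 0 0 0 0 0 0" --pt "-0.2 0 0 0 0 0 0" --pt "-0.6 0 0 0 0 0 0"

```text
t: 11.95
eef_pos: [0.5691, 0.3193, 0.1564]
tool_rot: [-0.001, 1.571, 0.0]
force: [-0.7, -0.3, -0.3]
opening: 0.518
```

carry_out --pt "-1 0 0 0 0 0 0" --pt "-1 0 0 0 0 0 0" --pt "-1 0 0 0 0 0 0" --pt "-1 -0.5 0 0 0 0 0" --pt "-1 -1 0 0 0 0 0"

```text
t: 12.45
eef_pos: [0.5674, 0.3185, 0.1998]
tool_rot: [-0.002, 1.577, -0.002]
force: [0.9, -0.6, 0.3]
opening: 0.944
```

carry_out --pt "-1 -1 0 0 0 0 0" --pt "-1 -1 0 0 0 0 0" --pt "-1 -0.8 0 0 0 0 0" --pt "-1 0 0 0 0 0 0" --pt "-1 0 0 0 0 0 0"

```text
t: 12.95
eef_pos: [0.5695, 0.3194, 0.2867]
tool_rot: [0.0, 1.569, 0.001]
force: [1.0, -1.3, 0.4]
opening: 1.0
```

Run:
```python
from h import *
st();snap("wrist","w6");snap("scene","s6")
K,T=load("w6");print(proj(K,T,[.571,.318,.147]),proj(K,T,[.571,.318,.188]),proj(K,T,[.4555,.188,.203]))
a=cv2.imread("pics/w6.png")[120:320,220:420]; a=cv2.resize(a,(600,600),interpolation=cv2.INTER_CUBIC)
b=cv2.resize(cv2.imread("pics/s6.png")[156:246,249:279],(200,600),interpolation=cv2.INTER_CUBIC)
cv2.imwrite("pics/c6.png",np.hstack([a,b]))
```

```text
12.95 [0.5695 0.3194 0.2867] [[0.002, -0.001, 1.0], [0.001, 1.0, 0.001], [-1.0, 0.001, 0.002]] F [ 1.  -1.3  0.4] op 1.0 q [ 0.38  0.33  1.23 -0.    1.59  0.38]
[320.63150205 226.42312776] [320.83587278 238.239685  ] [181.96139432 393.67799103]
```

View pics/c6.png

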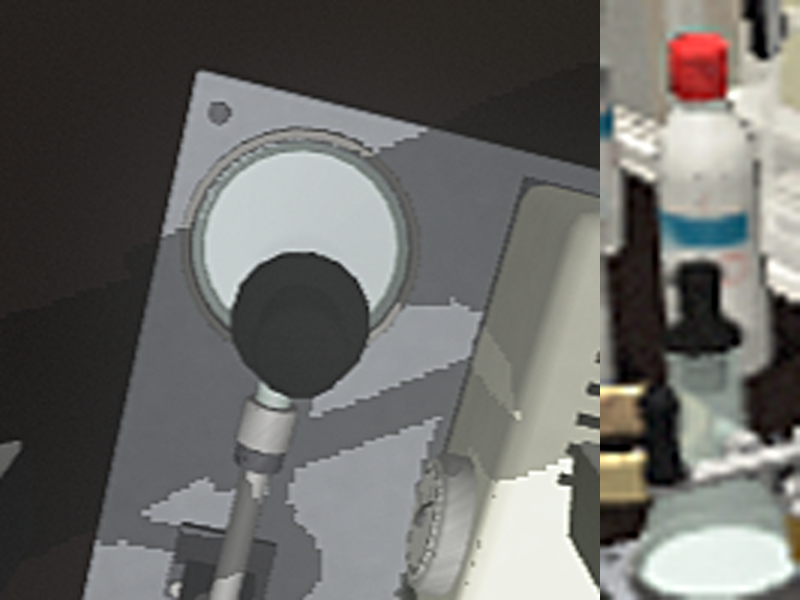

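The stopper sits upright on the rim, with no gap in the scene crop and the disc central in the wrist crop. Next I'll move over the handle grip and turn the tool.

carry_out --pt "-1 0 -0.85 -0.74 0 0 0" --pt "-1 0 -0.85 -0.74 0 0 0" --pt "-1 0 -0.85 -0.74 0 0 0" --pt "-1 0 -0.85 -0.74 0 0 0" --pt "-1 0 -0.87 -0.75 0 0 0"

```text
t: 13.55
eef_pos: [0.4559, 0.19, 0.2835]
tool_rot: [-0.001, 1.575, -0.0]
force: [0.4, -0.2, 0.2]
opening: 1.001
```

carry_out --pt "-1 0 0 0 1 0 0" --pt "-1 0 0 0 1 0 0" --pt "-1 0 0 0 1 0 0" --pt "-1 0 0 0 1 0 0" --pt "-1 0 0 0 1 0 0"

```text
t: 14.05
eef_pos: [0.4568, 0.1909, 0.2836]
tool_rot: [0.589, 1.492, -0.593]
force: [-0.4, 0.0, -0.4]
opening: 1.002
```

carry_out --pt "-1 0 0 0 1 0 0" --pt "-1 0 0 0 1 0 0" --pt "-1 0 0 0 1 0 0" --pt "-1 0 0 0 1 0 0" --pt "-1 0 0 0 1 0 0"

```text
t: 14.55
eef_pos: [0.4569, 0.1909, 0.2836]
tool_rot: [1.159, 1.242, -1.165]
force: [0.0, -0.6, -1.1]
opening: 0.998
```

carry_out --pt "-1 0 0 0 1 0 0" --pt "-1 0 0 0 1 0 0" --pt "-1 0 0 0 0 0 0" --pt "-1 0 0 0 0 0 0" --pt "-1 0 0 0 0 0 0"

```text
t: 15.05
eef_pos: [0.4576, 0.1911, 0.2851]
tool_rot: [1.373, 1.094, -1.376]
force: [0.1, -0.4, 0.5]
opening: 1.001
```

Run:
```python
from h import *
st();snap("wrist","w7")
K,T=load("w7");print("grip",proj(K,T,[.458,.191,.203]),"axis",proj(K,T,[.5358,.1722,.165]))
```

```text
15.05 [0.4576 0.1911 0.2851] [[-0.002, 0.974, -0.225], [-0.0, -0.225, -0.974], [-1.0, -0.001, 0.001]] F [ 0.1 -0.4  0.5] op 1.001 q [ 0.22 -0.02  1.62 -0.    1.54  2.02]
grip [319.90251503 242.19963326] axis [320.99696789 130.90520344]
```

View pics/w7.png

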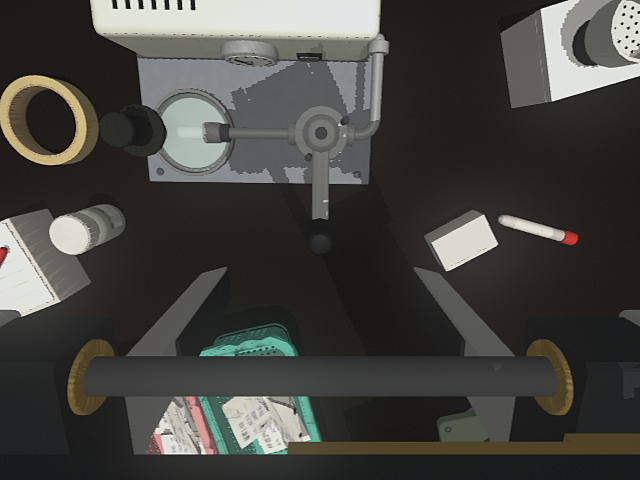

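The grip top is at (320,243) and the hub at (320,132), within about a pixel of the projections. I'll descend and grip.

carry_out --pt "-1 1 0 0 0 0 0" --pt "-1 1 0 0 0 0 0" --pt "-1 1 0 0 0 0 0" --pt "-1 0.7 0 0 0 0 0" --pt "-1 0.37 0 0 0 0 0"

```text
t: 15.6
eef_pos: [0.4565, 0.1908, 0.1614]
tool_rot: [1.372, 1.095, -1.378]
force: [-0.6, 0.2, -0.4]
opening: 1.0
```

carry_out --pt "0.3 0 0 0 0 0 0" --pt "0.6 0 0 0 0 0 0" --pt "1 0 0 0 0 0 0" --pt "1 0 0 0 0 0 0" --pt "1 0 0 0 0 0 0" --squeeze 25

```text
t: 16.1
eef_pos: [0.4587, 0.1913, 0.1647]
tool_rot: [1.377, 1.091, -1.374]
force: [-0.9, -0.2, -0.2]
opening: 0.612
```

carry_out --pt "1 0 0 0 0 0 0" --pt "1 0 0 0 0 0 0" --pt "1 0 0 0 0 0 0" --pt "1 0 0 0 0 0 0" --pt "1 0 0 0 0 0 0"

```text
t: 16.6
eef_pos: [0.4581, 0.1914, 0.1637]
tool_rot: [1.376, 1.093, -1.375]
force: [-0.5, 0.6, -1.1]
opening: 0.198
```

Run:
```python
from h import *
st()
A=np.array([.5358,.1722])
for n in (10,12,15,18):
    print(n, "chord/30mm",2*.08*np.sin(np.pi/4/n)/.03,"turn/.15",np.pi/2/n/.15)
```

```text
16.6 [0.4581 0.1914 0.1637] [[0.0, 0.974, -0.227], [0.001, -0.227, -0.974], [-1.0, -0.0, -0.001]] F [-0.5  0.6 -1.1] op 0.198 q [0.22 0.08 1.78 0.   1.29 2.02]
10 chord/30mm 0.4184485105485064 turn/.15 1.0471975511965979
12 chord/30mm 0.34881668922742964 turn/.15 0.8726646259971648
15 chord/30mm 0.27912509996236706 turn/.15 0.6981317007977318
18 chord/30mm 0.23263673261512535 turn/.15 0.5817764173314431
```

carry_out --pt "1 0 0.015 0.279 -0.7 0 0" --pt "1 0 0.015 0.279 -0.7 0 0" --pt "1 0 0.015 0.279 -0.7 0 0" --pt "1 0 0.015 0.279 -0.7 0 0" --pt "1 0 0.015 0.279 -0.7 0 0"

```text
t: 17.1
eef_pos: [0.4588, 0.151, 0.1637]
tool_rot: [0.987, 1.339, -0.984]
force: [-0.6, 5.2, 0.4]
opening: 0.197
```

carry_out --pt "1 0 0.015 0.279 -0.7 0 0" --pt "1 0 0.015 0.279 -0.7 0 0" --pt "1 0 0.015 0.279 -0.7 0 0" --pt "1 0 0.015 0.279 -0.7 0 0" --pt "1 0 0.015 0.279 -0.7 0 0"

```text
t: 17.6
eef_pos: [0.4799, 0.1162, 0.1636]
tool_rot: [0.585, 1.496, -0.582]
force: [-4.2, 5.3, 3.5]
opening: 0.197
```

Run:
```python
from h import *
s=st(); d=s["eef_pos"][:2]-np.array([.5358,.1722]); print(np.linalg.norm(d),np.degrees(np.arctan2(d[1],d[0]))-166.5)
```

```text
17.6 [0.4799 0.1162 0.1636] [[-0.004, 0.678, 0.735], [0.003, 0.735, -0.678], [-1.0, -0.0, -0.005]] F [-4.2  5.3  3.5] op 0.197 q [0.06 0.08 1.78 0.   1.29 0.8 ]
0.07914295458023038 -301.4407245112477
```

Following well: radius 79 mm, about 59° turned, and the spring force is as expected. Finishing the arc with a small extra push.

carry_out --pt "1 0 0.015 0.279 -0.7 0 0" --pt "1 0 0.015 0.279 -0.7 0 0" --pt "1 0 0.015 0.279 -0.7 0 0" --pt "1 0 0.015 0.279 -0.7 0 0" --pt "1 0 0.015 0.279 -0.7 0 0"

```text
t: 18.1
eef_pos: [0.5154, 0.0967, 0.1636]
tool_rot: [0.174, 1.571, -0.171]
force: [-9.4, 3.7, 5.6]
opening: 0.196
```

carry_out --pt "1 0 0 0.1 0 0 0" --pt "1 0 0 0 0 0 0" --pt "1 0 0 0 0 0 0"

```text
t: 18.4
eef_pos: [0.5153, 0.0967, 0.1634]
tool_rot: [0.177, 1.577, -0.175]
force: [-14.8, 4.6, 11.4]
opening: 0.193
```

Run:
```python
from h import *
s=st(); d=s["eef_pos"][:2]-np.array([.5358,.1722]); print(np.linalg.norm(d),np.degrees(np.arctan2(d[1],d[0]))+360-166.5)
```

```text
18.4 [0.5153 0.0967 0.1634] [[-0.013, 0.222, 0.975], [0.003, 0.975, -0.222], [-1.0, 0.0, -0.014]] F [-14.8   4.6  11.4] op 0.193 q [0.02 0.15 1.7  0.   1.31 0.24]
0.0782558215997956 88.31150472380324
```

carry_out --pt "1 0 0 0.04 0 0 0" --pt "1 0 0 0 0 0 0" --pt "1 0 0 0 0 0 0" --pt "1 0 0 0 0 0 0" --pt "1 0 0 0 0 0 0"

```text
t: 18.9
eef_pos: [0.5154, 0.0966, 0.1634]
tool_rot: [0.177, 1.579, -0.174]
force: [-17.6, 4.9, 12.8]
opening: 0.197
```

Run:
```python
from h import *
st();snap("top","t8");snap("wrist","w8");snap("scene","s8")
K,T=load("w8");print(proj(K,T,[.571,.318,.147]),proj(K,T,[.5358,.1722,.165]),proj(K,T,[.5171,.0944,.2]))
a=cv2.imread("pics/w8.png"); b=cv2.resize(cv2.imread("pics/s8.png")[156:276,249:289],(160,480),interpolation=cv2.INTER_CUBIC)
cv2.imwrite("pics/c8.png",np.hstack([a,b]))
```

```text
18.9 [0.5154 0.0966 0.1634] [[-0.015, 0.222, 0.975], [0.003, 0.975, -0.222], [-1.0, -0.0, -0.016]] F [-17.6   4.9  12.8] op 0.197 q [0.02 0.15 1.7  0.   1.31 0.24]
[ 332.06645476 -251.6745964 ] [325.54378731 128.41360044] [322.36005349 320.99841951]
```

View pics/c8.png

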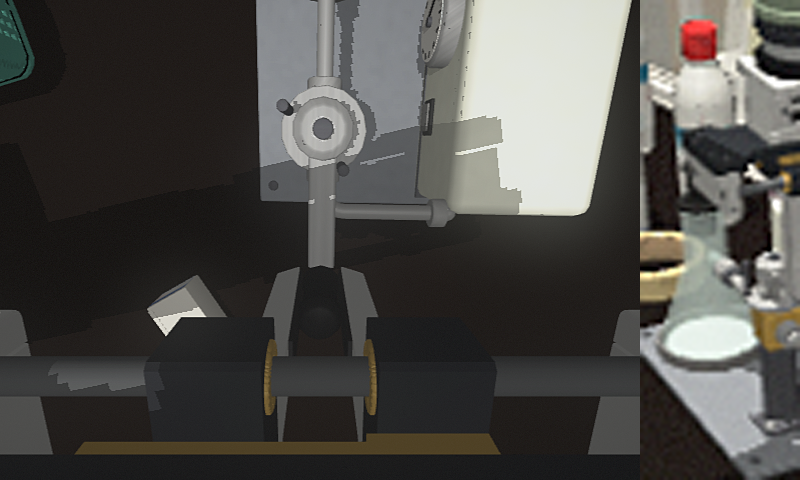

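The bar runs from the hub (323,128) to the grip (321,~310), in line with the pipe to the flask, so the handle is at its open stop. It did not move under the extra push. The stopper is hidden from this view, but the tool is about 0.23 m away from it. Handing in.

Run:
```python
from workcell import robot
print(robot.job_done())
```

```text
the job is handed in; nothing more can be done
None
```

The blank stopper is in the flask neck, and I handed the job in at about 19 s with the valve handle still gripped at its open stop. No verdict was reported.

- **Stopper:** It went in gently, with about 8.5 N on the tool at most. It stopped at the height expected for a fully seated flange. I let go while the valve was closed, and the pictures after release showed it upright and central on the rim.
- **Valve handle:** I swung it with 25 N of grip. Extra push raised the force from about 9 to 18 N without moving the handle. The wrist picture shows the bar in line with the pipe, so it is at the stop.
- **Disagreements:**
    - The handle angle worked out from the tool position was 88.3° (1.54 rad) instead of 90°. That is within the measuring error and above the 1.50 limit.
    - The top and wrist cameras differed by 3 to 5 mm, so I used the wrist camera for the final positions.
- **Not checked:** In the last views I looked at, the stopper was out of sight or behind the arm. The tool was about 0.23 m from it by then. I did not measure the funnel, jar and cup again at the end. The gripper passed near the funnel and over the worktop, and the force readings showed no contact.

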